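# Set and lock the circuit-board holder's sliding leg

## Task

Open the circuit-board holder for the next board: with its cam lever still open, draw the sprung sliding leg out along the rail until its pointer lines up with the index line on the clip, then, holding the leg there against its spring, squeeze the cam lever fully shut towards the leg. Do not shut the lever with the leg away from the mark. Finish still gripping the leg at the mark with the lever shut - do not let go - and leave the test board's button and the other things on the bench alone.

Things in the scene. Friction and masses are not known exactly. Their poses are not given: they have to be found in the camera images.
- holder: Circuit-board holder, fixed on the bench: an aluminium rail 330 mm long (its y), 30 wide, top 22 mm up, end blocks 24 mm high. Origin on the bench under the rail's middle, z up, y the way the sliding leg is drawn out. A fixed leg, 94 mm high, stands at the -y end, its inner side at y = -115 mm. A flat scale ledge 12 mm high runs along the rail from x = 15 to 53 mm.
- carriage (a joint): Travel of the sliding leg along the rail, m: 0 at rest, up to 0.110 towards the holder's +y. A hidden spring pulls it back with about 3 N at 0 and 5.5 N at 0.1; let go with the lever open, the leg runs back. The leg's front (-y) side lies at y = -55 mm + travel in the holder's frame; the gap between the two legs is 60 mm + travel.
- pointer (a point): Tip of the small steel pointer tongue on the +x side of the sliding leg's saddle, 20 mm above the bench, 6 mm in +y from the plane of the upright's front side.
- mark (a point): Rail-side end of the index line on the brass clip (22 x 14 x 8 mm, top 20 mm above the bench, thin dark line across it along x) on the scale ledge. Fixed during the job, but elsewhere along the rail each time (35 to 95 mm of leg travel). The leg is at the mark when pointer and mark have the same y in the holder's frame.
- clip: The same clip; origin under its middle on the ledge, axes as the holder's, the line at its y = 0.
- lever (a joint): Angle of the cam lever, rad: 0 wide open (leaning 0.60 from upright towards +y, away from the leg), 0.60 fully shut (upright, parallel to the leg). Starts at 0 to 0.1, stays where it is left. Pushing its paddle towards the leg (-y) takes about 1.5 N, up to about 5 N over the second half, where the cam bears on the rail, drags the leg a little towards -y unless it is held, and brakes it; shut, it locks the leg, so correct the leg's place before.
- lever_paddle (a point): Middle of the outer face of the lever's paddle (26 mm wide, 24 high, 8 thick), 40 mm from the pivot. Pivot along x, 26 mm behind (+y of) the leg's front plane, 38 mm up; lever 52 mm long. Wide open its outermost edge is 59 mm behind the leg's front plane, about 80 mm up; shut, its outer side is 30 mm behind it (leg and lever together 30 mm thick), top 90 mm up.
- button (a joint): Travel of the round red push button (28 mm across) on the test board, in m; 0 when not pressed. Not to be pressed.
- board: Test board, 90 x 130 mm on brass pillars, up to about 40 mm high with its button, fixed on the bench beyond the holder. Bystander.
- jar: Screw jar with glass body and brass cap, 54 mm across, 64 mm high, loose, on the robot's side of the holder. Origin under its middle. Bystander.
- stylus: Black plastic stylus, 125 mm long, 9 mm thick, lying loose on the robot's side of the holder. Bystander.
- barrel: Chrome trigger spring barrel, 26 mm across, 44 mm high, standing loose beyond the holder. Origin under its middle. Bystander.
- leg_face (a point): Middle of the front (-y) side of the sliding leg's upright, 62 mm above the bench; axes as the holder's. The upright (called carriage_c0) is a flat post 12 mm thick (y), 32 mm wide (x; 40 at the pale jaw strips near the top), 43 to 93 mm above the bench. The saddle under it, 44 mm wide, reaches from the front plane 47 mm to +y, its top 44 mm above the bench.

How it is judged:
By the outcome, as a careful person would: the job done as asked, in the order asked, and still so for the second after the job is handed in, while the arm keeps its last pose, push and grip.
It also fails if it takes over 48 s, if anything falls off the work surface, if the arm or the gripper's body presses on something with over 40 N, if the wrist force passes 120 N, or if a joint passes its speed limit or range.

## Robot

A 7-joint arm with a two-finger parallel gripper is mounted at the origin on the work surface. World frame = base frame: x ahead of the robot, y to its left, z up, the work surface at z = 0. Lengths are in m, angles in rad, forces in N, time in s.
With the tool pointing down it reaches from about 0.4 to 0.85 m from the base axis. Payload 10.4 kg.
Tool frame: the origin (TCP) lies midway between the tips of the shut fingers; the grasp point (between the pads) lies behind it (arm.pinch_z is the z of the grasp point in the tool frame, in m); z points along the fingers, y is the direction in which the jaws open and shut (so a half turn about z gives the same grasp; the last joint's range is limited). The gripper opens to 85 mm and grips with 20 to 120 N. Pads are 22 mm wide; open, the fingers measure 114 mm over their backs; the gripper's body (76 mm by 85 mm) begins 54 mm behind the grasp point. The pads swing forward as they close: fully open they stand 13 mm farther back than shut.
Start: joints at [1.102, 0.332, -0.065, 1.46, 0.022, 1.35, -0.088], TCP at [0.27, -0.564, 0.231] pointing down, gripper open.
Joint ranges: [-2.6, 2.6], [-0.5, 2.12], [-1.47, 1.34], [0.16, 2.42], [-1.27, 4.41], [0.06, 2.06], [-2.6, 2.6]. Speed limits (rad/s): [2.22, 2.22, 2.79, 2.79, 3.14, 3.14, 3.14].

## Interface

Orientations are given as a rotation vector (axis times angle).
In Python, from station import arm, command_gripper, telemetry, vision gives the robot as it stands. The module is installed in compiled form; this text tells all that it offers. Calls block until the motion is done:
- arm.reach(position, orientation): joint-space move of the TCP to a pose.
- arm.line_to(position, vel=0.15, frame=None): straight line of the TCP; frame=None keeps the orientation; vel is the mean speed in m/s.
- arm.move_joints(angles): joint-space move.
- command_gripper(opening, f_grip=None): opening from 0.0 (shut) to 1.0 (fully open); f_grip is the grip in N (None keeps the last); returns when the fingers have stopped.
- arm.sleep(seconds).
- arm.solve_ik(position, orientation): joint angles nearest the present ones, or None.
- telemetry.sense(): the state.
- vision.get_image(name): name is "scene" or "top" or "wrist"; returns a dict with "pixels" (480x640x3 uint8, red, green, blue), "intrinsics" (3x3 intrinsics, pixels), "rvec" (rotation vector, rad) and "tvec" (3), from world to camera coordinates, as OpenCV has them; the wrist camera has in their place "T_tool_cam" (4x4, takes a point from camera to tool coordinates, whose origin is the TCP and whose axes are the flange's). Camera axes: x right, y down, z forward; pixel columns grow to the right and rows downward; lengths in m; the calibration is good to about 2 mm. The wrist camera is an equidistant fisheye: a pixel r from the principal point sees the ray r / f radians off the axis. A picture is of the moment at which its call begins: read the wrist's pose just before it. There is no depth.
A pose or a line that the arm cannot do raises arm.Unreachable and nothing moves.
- arm.hand_in(): hands the job in, once; it reports no verdict.
Trained networks look in a picture, given as the dict that the camera call returned (one of the last four; its "shot" number tells which), for a name from the list of things; names that differ only in an ending like _2 or _b are one class to them, and where a whole thing is asked for, a point or a joint stands for the part that bears it (a point fixed in the world has none). Each returns a list of dicts, best first, with "confidence" (0 to 1); they miss things now and then, are a little off and sometimes report something else, mostly with a low value. They report only what shows in the picture. A call takes as long as a camera call.
- vision.find_in(query, picture): "at" ([column, row] in pixels, amid what is visible of it).
- vision.cut_out(query, picture): "mask" (480x640 bool, what is visible of it) and "at" ([column, row] in pixels, amid what is visible of it).
- vision.mark_of(query, picture): "at" ([column, row] in pixels: a listed point, or the origin of a listed thing).
The state is a dict: "t": time; "joint_positions": joint angles; "joint_velocities": joint speeds; "tau": joint torques, N m; "eef_pos": TCP position; "tcp_rot": TCP orientation; "ft_force": force on the tool from outside, world axes, zero at the start; "ft_torque": the same for the moment, N m; "finger_gap": opening from 0.0 (shut) to 1.0 (fully open).
Only numpy, scipy, OpenCV 4.12 (cv2) and the standard library are available. Lean on these libraries where they do the work, as an engineer would, in place of code of your own. Each camera call takes 0.05 s, during which the arm holds its last target. There are 200 camera calls.

## Working session

There is one attempt and no reset: what is moved stays moved. The work goes in short steps, each a Python script; the robot and the scene stay as the last script left them, time stands still between calls to the robot, and variables do not carry over. Pictures are saved under pics/ and viewed, about 8 in all and at most 12, crops included, and the job is handed in when it is done.

```bash
mkdir -p pics; cat > h.py <<'E'
import numpy as np, cv2
from station import arm, command_gripper, telemetry, vision
from scipy.spatial.transform import Rotation as R
def ray(p,uv):
    Rm=cv2.Rodrigues(np.array(p["rvec"],float))[0]; t=np.array(p["tvec"],float).ravel()
    d=Rm.T@np.linalg.inv(p["intrinsics"])@np.array([uv[0],uv[1],1.]); return -Rm.T@t, d/np.linalg.norm(d)
def at_z(p,uv,z):
    o,d=ray(p,uv); return o+d*(z-o[2])/d[2]
def tri(rs):
    A=sum(np.eye(3)-np.outer(d,d) for o,d in rs); b=sum((np.eye(3)-np.outer(d,d))@o for o,d in rs); return np.linalg.solve(A,b)
def proj(p,X):
    return cv2.projectPoints(np.array(X,float).reshape(-1,3),np.array(p["rvec"],float),np.array(p["tvec"],float),np.array(p["intrinsics"],float),None)[0].reshape(-1,2)
def save(p,n): cv2.imwrite("pics/"+n,cv2.cvtColor(p["pixels"],cv2.COLOR_RGB2BGR))
E
python3 - <<'E'
from h import *
np.set_printoptions(precision=4,suppress=True)
s=telemetry.sense(); print(s["t"],s["eef_pos"],s["tcp_rot"],arm.pinch_z)
P={n:vision.get_image(n) for n in("scene","top")}
for n,p in P.items():
    save(p,n+"0.png")
    print(n,ray(p,(320,240)))
for q in("holder","pointer","mark","clip","lever_paddle","leg_face","jar","barrel","button","stylus"):
    rs=[]
    for n,p in P.items():
        r=vision.mark_of(q,p) if q!="stylus" else vision.find_in(q,p)
        if r: print(q,n,np.round(r[0]["at"],1),round(r[0]["confidence"],2)); rs.append(ray(p,r[0]["at"]))
    if len(rs)==2:
        X=tri(rs); print("   ",X,[round(float(np.linalg.norm(np.cross(X-o,d))),4) for o,d in rs])
E
```

```text
0.0 [ 0.2693 -0.5636  0.2305] [-3.0626 -0.6942  0.0006] -0.0187
scene (array([0.9106, 0.2765, 0.5918]), array([-0.4732, -0.4503, -0.7572]))
top (array([ 0.4932, -0.0353,  0.9307]), array([ 0.0868,  0.0296, -0.9958]))
holder scene [370.1 283.8] 0.62
holder top [287.  253.1] 0.75
    [0.5535 0.0424 0.0008] [0.0027, 0.0027]
pointer scene [336.4 272.7] 0.78
pointer top [313.7 229.2] 0.6
    [0.5885 0.0018 0.0275] [0.0, 0.0]
mark scene [382.4 305.3] 0.6
mark top [264.2 230.8] 0.59
    [0.5841 0.0818 0.0181] [0.0019, 0.0019]
clip scene [379.  312.1] 0.46
clip top [259.8 225.4] 0.49
    [0.5941 0.087  0.0172] [0.0007, 0.0007]
lever_paddle scene [375.8 253.9] 0.8
lever_paddle top [286.4 247.5] 0.88
    [0.5544 0.0413 0.0726] [0.0021, 0.0021]
leg_face top [319.2 246.6] 0.65
jar scene [374.7 211.4] 0.75
jar top [339.8 326.1] 0.72
    [ 0.4395 -0.0427  0.0114] [0.0004, 0.0004]
barrel scene [238.9 269.8] 0.97
barrel top [393.8 178.5] 0.53
    [ 0.674  -0.1222  0.0092] [0.0007, 0.0007]Traceback (most recent call last):
  File "<stdin>", line 11, in <module>
ValueError: it knows: barrel, board, clip, holder, jar, leg_face, lever_paddle, mark, pointer, stylus
```

View pics/scene0.png

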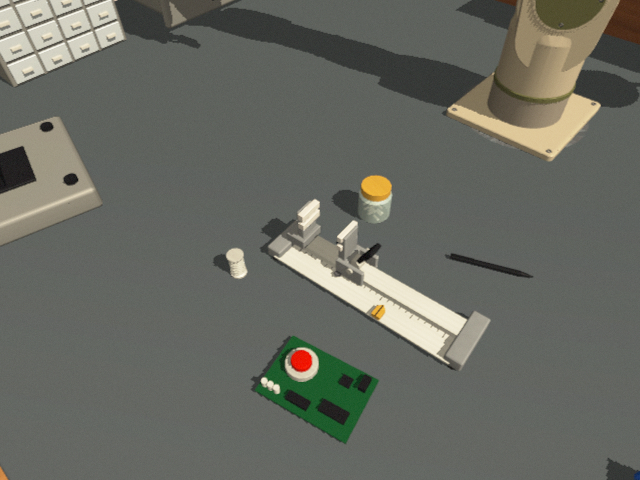

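View pics/top0.png

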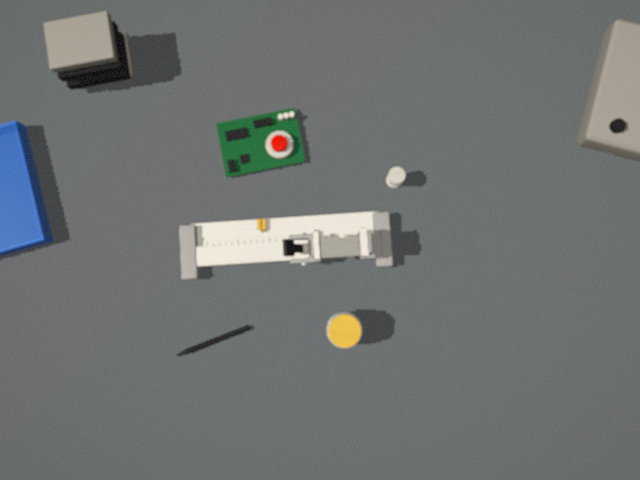

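The scene view shows the leg at (348,250), the black lever at (370,253) and the clip at (379,312). In the top view the rail runs roughly along the image, with +y to the left. Next I'll fit the rail yaw from the ledge's far edge.

```bash
python3 - <<'E'
from h import *
np.set_printoptions(precision=4,suppress=True)
p=vision.get_image("top"); g=cv2.cvtColor(p["pixels"],cv2.COLOR_RGB2GRAY).astype(float)
far=[];near=[]
for c in list(range(204,254))+list(range(274,370)):
    d=np.diff(g[200:232,c]); k=np.argmax(d); 
    if d[k]>25: far.append(at_z(p,(c,200+k+.5),.012))
for c in list(range(204,280))+list(range(325,355)):
    d=np.diff(g[250:285,c]); k=np.argmin(d)
    if d[k]<-25: near.append(at_z(p,(c,250+k+.5),.022))
for n,L in(("far",far),("near",near)):
    L=np.array(L); k=np.polyfit(L[:,1],L[:,0],1)
    for _ in range(5):
        r=L[:,0]-np.polyval(k,L[:,1]); L=L[abs(r)<max(.0015,1.5*r.std())]; k=np.polyfit(L[:,1],L[:,0],1)
    print(n,len(L),k,np.degrees(np.arctan(k[0])),(L[:,0]-np.polyval(k,L[:,1])).std())
for q in("mark","pointer","leg_face","lever_paddle"):
    r=vision.mark_of(q,p); z={"mark":.02,"pointer":.02,"leg_face":.062,"lever_paddle":.071}[q]
    if r: print(q,r[0]["confidence"],at_z(p,r[0]["at"],z))
E
```

```text
far 146 [-0.0898  0.6136] -5.128818876241247 0.0005060592736173414
near 101 [-0.0914  0.5433] -5.224746465782813 0.000501219337729564
mark 0.4 [0.5839 0.0839 0.02  ]
pointer 0.88 [0.5903 0.002  0.02  ]
leg_face 0.86 [ 0.5596 -0.01    0.062 ]
```

```bash
cat >> h.py <<'E'
np.set_printoptions(precision=4,suppress=True)
a=0.0904; EX=np.array([np.cos(a),np.sin(a),0]); EY=np.array([-np.sin(a),np.cos(a),0])
ROT=np.pi*np.array([np.cos(a/2),np.sin(a/2),0])
O=.5594*np.cos(a)   # holder x coordinate of rail centreline along EX
def W(xh,s,z): return EX*(O+xh)+EY*s+np.array([0,0,z])   # s = coordinate along EY (own zero)
def wray(p,st,uv):
    K=np.array(p["intrinsics"]); q=np.array([(uv[0]-K[0,2])/K[0,0],(uv[1]-K[1,2])/K[1,1]]); r=np.linalg.norm(q)
    dc=np.r_[np.sin(r)*q/max(r,1e-9),np.cos(r)]; T=np.array(p["T_tool_cam"]); Rw=R.from_rotvec(st["tcp_rot"]).as_matrix()
    return np.array(st["eef_pos"])+Rw@T[:3,3], Rw@T[:3,:3]@dc
def wz(p,st,uv,z):
    o,d=wray(p,st,uv); return o+d*(z-o[2])/d[2]
def wproj(p,st,X):
    K=np.array(p["intrinsics"]); T=np.array(p["T_tool_cam"]); Rw=R.from_rotvec(st["tcp_rot"]).as_matrix()
    c=T[:3,:3].T@(Rw.T@(np.array(X)-st["eef_pos"])-T[:3,3]); th=np.arctan2(np.hypot(c[0],c[1]),c[2]); n=c[:2]/np.hypot(*c[:2])
    return K[0,2]+K[0,0]*th*n[0],K[1,2]+K[1,1]*th*n[1]
def hx(X): return np.array([X@EX-O, X@EY, X[2]])
def wlook(name,qs):
    st=telemetry.sense(); p=vision.get_image("wrist"); save(p,name); out={}
    H={"mark":.02,"pointer":.02,"leg_face":.062,"lever_paddle":.071,"clip":.012,"jar":0,"holder":0}
    for q in qs:
        r=vision.mark_of(q,p)
        if r: out[q]=hx(wz(p,st,r[0]["at"],H[q])); print(q,np.round(r[0]["at"]),round(r[0]["confidence"],2),out[q])
    return st,p,out
E
python3 - <<'E'
from h import *
try:
    arm.reach(W(0,-.031,.22),ROT)
except arm.Unreachable as e: print("unreach",e)
s=telemetry.sense(); print(s["t"],s["eef_pos"],s["finger_gap"],s["joint_positions"],s["ft_force"])
st,p,o=wlook("w1.png",["pointer","mark","leg_face","lever_paddle","clip"])
print(p["T_tool_cam"],p["intrinsics"])
E
```

```text
3.4667 [0.5578 0.0183 0.2199] 0.9940145497499232 [ 0.4484  0.2553 -0.6578  1.6296  0.1607  1.3117 -1.7169] [ 0.4093 -1.0489 -0.7644]
pointer [349. 171.] 0.78 [ 0.0325 -0.055   0.02  ]
mark [296. 197.] 0.7 [ 0.0072 -0.0056  0.02  ]
leg_face [355. 215.] 0.72 [ 0.0008 -0.0579  0.062 ]
lever_paddle [265.  26.] 0.62 [0.1562 0.0133 0.071 ]
clip [258. 163.] 0.84 [0.0391 0.0313 0.012 ]
[[ 0.0002 -0.9501 -0.3119  0.0802]
 [ 1.      0.0005 -0.0008  0.0003]
 [ 0.0009 -0.3119  0.9501 -0.143 ]
 [ 0.      0.      0.      1.    ]] [[371.6483   0.     324.1904]
 [  0.     371.6483 237.1177]
 [  0.       0.       1.    ]]
```

View pics/w1.png

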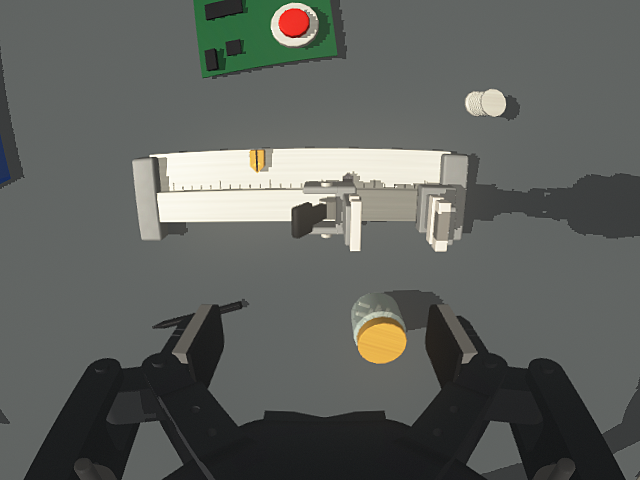

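The networks' "mark" at (296,197) is wrong, since the clip line ends at about (257,171) in this picture. The pointer is near (349,172). I'll straddle the leg and lever and pull to about 15 mm short of the mark, then look again.

```bash
python3 - <<'E'
from h import *
def rep(n):
    s=telemetry.sense(); print(n,round(s["t"],2),hx(np.array(s["eef_pos"])),s["finger_gap"],"F_y",s["ft_force"]@EY,s["ft_force"])
st=telemetry.sense(); p=vision.get_image("wrist")
m=hx(wz(p,st,(257.5,171),.02)); print("mark",m)
command_gripper(1.0,20)
arm.line_to(W(0,-.0295,.053),vel=.12); rep("down")
arm.line_to(W(0,-.010,.053),vel=.06); rep("c")
st,p,o=wlook("w2.png",["pointer","mark","clip","lever_paddle"])
arm.line_to(W(0,m[1]-.006+.0425-.015,.053),vel=.06); rep("pull")
st,p,o=wlook("w3.png",["pointer","mark","clip","lever_paddle"])
E
```

```text
mark [0.0328 0.0311 0.02  ]
down 5.58 [ 0.0005 -0.0295  0.0537] 0.9936425298702942 F_y 0.2636585900773734 [ 0.0521  0.2695 -0.1778]
c 6.05 [ 0.0002 -0.01    0.0532] 0.9977649677708504 F_y -3.078017009917555 [ 0.9928 -3.0006  1.7875]
pointer [397. 219.] 0.89 [ 0.0319 -0.0463  0.02  ]
mark [240. 217.] 0.79 [0.0333 0.0319 0.02  ]
clip [244. 201.] 0.57 [0.0394 0.0312 0.012 ]
lever_paddle [308. 332.] 0.65 [-0.0003 -0.0036  0.071 ]
pull 7.49 [0.0001 0.0533 0.053 ] 0.9995491098210176 F_y -4.4980527367617205 [ 2.2583 -4.3118  2.3658]
pointer [398. 219.] 0.65 [0.0319 0.0164 0.02  ]
mark [367. 219.] 0.9 [0.0321 0.0321 0.02  ]
clip [365. 202.] 0.71 [0.039  0.0322 0.012 ]
lever_paddle [310. 331.] 0.86 [0.0003 0.0587 0.071 ]
```

View pics/w3.png

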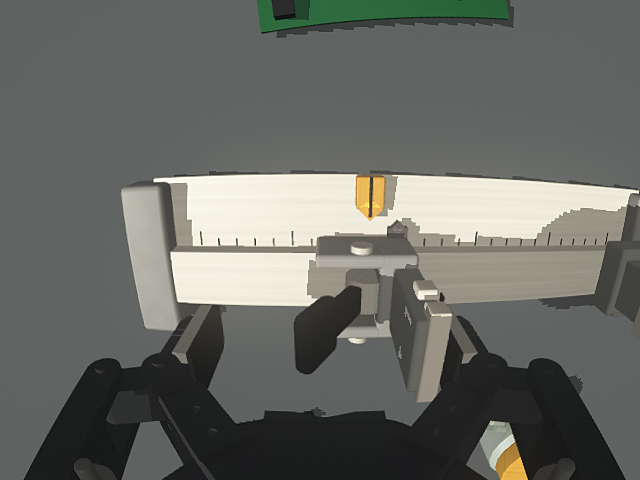

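The pointer tip is at about (398,220) and the clip line's tip at about (371,217), so the leg is about 14 mm short. I'll narrow the jaws to just clear of the lever, then align finely.

```bash
python3 - <<'E'
from h import *
def rep(n):
    s=telemetry.sense(); print(n,round(s["t"],2),hx(np.array(s["eef_pos"])),s["finger_gap"],"F",s["ft_force"]); return s
command_gripper(.78,20); rep("close")
st,p,o=wlook("w4.png",["pointer","mark","lever_paddle"])
d=o["mark"][1]-o["pointer"][1]-.001; print("d",d)
if 0<d<.015:
    c=hx(np.array(st["eef_pos"])); arm.line_to(W(0,c[1]+d,.053),vel=.03); rep("moved")
    st,p,o=wlook("w5.png",["pointer","mark","lever_paddle"])
cv2.imwrite("pics/w5c.png",cv2.resize(cv2.cvtColor(p["pixels"][160:400,260:460],cv2.COLOR_RGB2BGR),None,fx=2.5,fy=2.5,interpolation=cv2.INTER_CUBIC))
E
```

```text
close 8.07 [-0.0003  0.0522  0.0529] 0.7805613413905172 F [ 0.3389 -5.6533  3.4173]
pointer [378. 220.] 0.64 [0.0308 0.0255 0.02  ]
mark [367. 213.] 0.66 [0.0344 0.0311 0.02  ]
lever_paddle [286. 330.] 0.58 [0.0003 0.067  0.071 ]
d 0.004606108294794694
moved 8.57 [-0.0003  0.0568  0.0529] 0.7817399071337392 F [ 0.5817 -4.7304  3.2731]
pointer [379. 221.] 0.85 [0.0304 0.0296 0.02  ]
mark [374. 214.] 0.82 [0.0343 0.0323 0.02  ]
lever_paddle [287. 329.] 0.67 [0.0005 0.0711 0.071 ]
```

View pics/w5c.png

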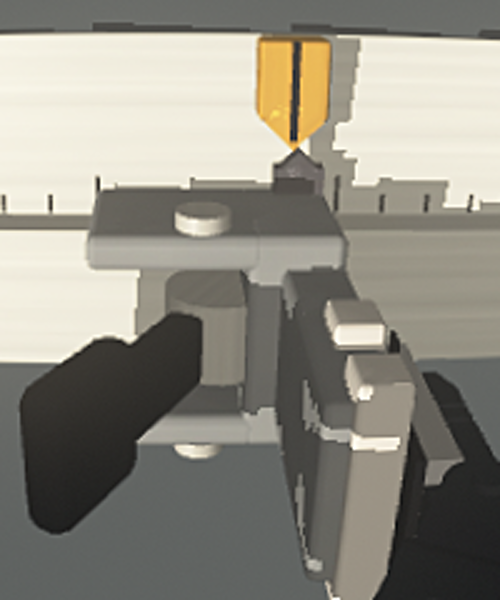

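The lever is still open and the pointer tip is nearly under the clip line, about 0.4 mm short. I'll close in small steps, tracking both patches and moving the arm back so the leg stays at the mark.

```bash
cat > sq.py <<'E'
from h import *
ref=cv2.imread("pics/w5.png"); U=4
def up(im): return cv2.resize(im,None,fx=U,fy=U,interpolation=cv2.INTER_CUBIC)
TC=up(ref[176:219,361:394]); TP=up(ref[221:236,368:391])
def m(img,T,u,v,dx=45,dy=5):
    h,w=T.shape[0]//U,T.shape[1]//U; x0,y0=int(u)-dx,int(v)-dy
    r=cv2.matchTemplate(up(img[y0:y0+h+2*dy,x0:x0+w+2*dx]),T,cv2.TM_CCOEFF_NORMED)
    _,s,_,l=cv2.minMaxLoc(r); return x0+l[0]/U,y0+l[1]/U,s
def err(name=None):
    """travel still missing (m, + = pull further), from clip and pointer patches"""
    st=telemetry.sense(); p=vision.get_image("wrist"); im=cv2.cvtColor(p["pixels"],cv2.COLOR_RGB2BGR)
    if name: cv2.imwrite("pics/"+name,im)
    c=m(im,TC,361,176); q=m(im,TP,368,221)
    mk=hx(wz(p,st,(c[0]+377.4-361,c[1]+219-176),.02)); pt=hx(wz(p,st,(q[0]+378.4-368,q[1]+220-221),.02))
    return mk[1]-pt[1],min(c[2],q[2]),st
def run(g0,g1,step,cmd):
    g=g0
    while g>g1+1e-6:
        n=max(g-step,g1); cmd-=.02125*(g-n); arm.line_to(W(0,cmd,.053),vel=.03)
        command_gripper(n,20); cmd-=.02125*(g-n); arm.line_to(W(0,cmd,.053),vel=.03); g=n
        e,s,st=err(); k=np.clip(e,-.002,.002) if s>.6 else 0
        if abs(k)>.0003: cmd+=k; arm.line_to(W(0,cmd,.053),vel=.03)
        print(f"t{st['t']:.2f} g{g:.3f} fg{st['finger_gap']:.3f} err{e*1e3:.2f}mm s{s:.2f} cmd{cmd:.4f} tcp{hx(np.array(st['eef_pos']))[1]:.4f} F{np.round(st['ft_force'],1)}")
        if st["finger_gap"]>n+.03: print("stall"); break
    return cmd
E
python3 - <<'E'
from sq import *
e,s,st=err(); print("e0",e,s)
cmd=.0572+np.clip(e,-.001,.001); arm.line_to(W(0,cmd,.053),vel=.03); print(err()[:2])
cmd=run(.78,.54,.04,cmd); e=err("w6.png"); print(e[:2],"cmd",cmd)
im=cv2.imread("pics/w6.png"); cv2.imwrite("pics/w6c.png",cv2.resize(im[160:400,260:460],None,fx=2.5,fy=2.5,interpolation=cv2.INTER_CUBIC))
E
```

```text
e0 0.0006470803147721332 0.979651689529419
(np.float64(-0.00035443369203033703), 0.9769936800003052)
t9.83 g0.740 fg0.740 err-0.11mm s0.96 cmd0.0561 tcp0.0558 F[-0.7 -5.3  2.9]
t10.60 g0.700 fg0.701 err-0.11mm s0.96 cmd0.0544 tcp0.0541 F[ 0.1 -5.2  2.8]
t11.37 g0.660 fg0.660 err0.02mm s0.96 cmd0.0527 tcp0.0524 F[ 0.1 -4.9  3.3]
t12.13 g0.620 fg0.625 err-0.11mm s0.96 cmd0.0510 tcp0.0509 F[-1.2 -5.1  5. ]
t12.90 g0.580 fg0.583 err0.01mm s0.96 cmd0.0493 tcp0.0492 F[ 0.  -5.8  7.2]
t13.67 g0.540 fg0.538 err0.01mm s0.95 cmd0.0476 tcp0.0475 F[ 0.2 -5.1  6. ]
(np.float64(1.3287400978598263e-05), 0.9544971585273743) cmd 0.047647080314772106
```

View pics/w6c.png

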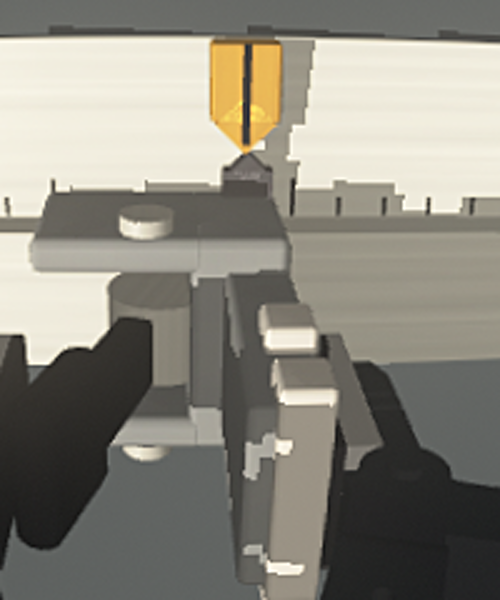

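Aligned, with the pad just meeting the lever. Squeezing on.

```bash
python3 - <<'E'
from sq import *
cmd=run(.538,.30,.025,.04765); e=err("w7.png"); print(e[:2],e[2]["finger_gap"],"cmd",cmd)
im=cv2.imread("pics/w7.png"); cv2.imwrite("pics/w7c.png",cv2.resize(im[160:400,230:430],None,fx=2.5,fy=2.5,interpolation=cv2.INTER_CUBIC))
E
```

```text
t14.48 g0.513 fg0.514 err-0.11mm s0.95 cmd0.0466 tcp0.0465 F[-0.1 -5.7  6. ]
t15.25 g0.488 fg0.492 err0.01mm s0.95 cmd0.0455 tcp0.0454 F[ 0.2 -4.7  6.1]
t16.02 g0.463 fg0.460 err0.01mm s0.94 cmd0.0445 tcp0.0445 F[ 0.7 -4.7  3.8]
t16.78 g0.438 fg0.437 err0.01mm s0.94 cmd0.0434 tcp0.0433 F[ 1.3 -4.1  3.6]
t17.55 g0.413 fg0.411 err-0.23mm s0.93 cmd0.0423 tcp0.0425 F[-0.1 -3.2  3.1]
t18.32 g0.388 fg0.388 err-0.11mm s0.94 cmd0.0413 tcp0.0413 F[-1.9 -3.7  2.4]
t19.08 g0.363 fg0.360 err0.01mm s0.93 cmd0.0402 tcp0.0401 F[-1.1 -3.7  2. ]
t19.85 g0.338 fg0.347 err-0.11mm s0.93 cmd0.0392 tcp0.0394 F[-2.4 -3.2  6. ]
t20.62 g0.313 fg0.342 err0.01mm s0.93 cmd0.0381 tcp0.0393 F[-1.8  0.1  5.8]
t21.38 g0.300 fg0.344 err0.13mm s0.93 cmd0.0375 tcp0.0392 F[-2.2  3.   5.8]
stall
(np.float64(0.00013259660453755762), 0.9275632500648499) 0.3413271993364678 cmd 0.037535000000000054
```

View pics/w7c.png

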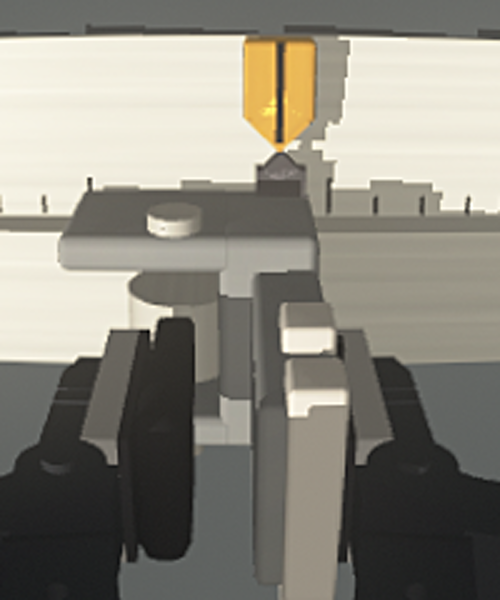

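The lever looks upright and the squeeze stalled at about 29 mm, with the pointer on the line. I'll relieve the arm offset, firm the grip, and check from the scene camera.

```bash
python3 - <<'E'
from sq import *
arm.line_to(W(0,.0392,.053),vel=.03); command_gripper(.25,35); arm.sleep(.5)
e=err("w8.png"); s=e[2]; print(e[:2],s["t"],s["finger_gap"],s["ft_force"],hx(np.array(s["eef_pos"])))
arm.sleep(1); e=err("w9.png"); s=e[2]; print(e[:2],s["t"],s["finger_gap"],s["ft_force"])
a_=cv2.imread("pics/w9.png")[160:400,230:430]; p=vision.get_image("scene")
b=cv2.cvtColor(p["pixels"],cv2.COLOR_RGB2BGR)[180:420,240:440]
cv2.imwrite("pics/fin.png",cv2.resize(np.hstack([a_,b]),None,fx=2,fy=2,interpolation=cv2.INTER_CUBIC))
E
```

```text
(np.float64(6.561287522265091e-06), 0.9227147102355957) 22.45 0.33374105419153133 [-2.1184 -1.4219  7.3253] [0.0001 0.0391 0.0533]
(np.float64(6.581600768426621e-06), 0.92242830991745) 23.5 0.335618358745338 [-4.8328 -1.9854  7.3697]
```

View pics/fin.png

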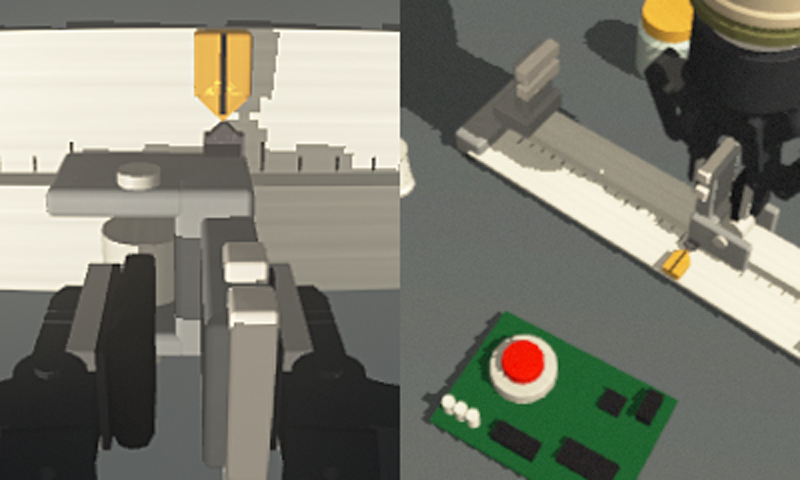

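The pointer sits on the line at (223,122), the lever is upright against the pad and the grip is steady. The button and the jar, which is only partly in view, look undisturbed. Handing in.

```bash
python3 -c "
from h import *
arm.hand_in(); print(telemetry.sense()['t'])"
```

```text
the job is handed in; nothing more can be done
the job is handed in; nothing more can be done
```

I drew the leg to the index line with the lever open, then squeezed the lever shut while holding the leg there, and handed the job in still gripping. No verdict was reported.

- **Leg at the mark:** I set the jaws around the leg and the open lever, drew the leg about 80 mm, and aligned the pointer using the wrist camera. While closing in small steps, I moved the arm back so the leg stayed within about 0.25 mm of the mark at every check. The last checks put it within about 0.1 mm by patch tracking. The true error may be a few tenths of a millimetre, because I picked the reference point by eye.
- **Lever shut:** It looks upright and parallel to the leg in the wrist picture. The jaws stalled at about 28.5 mm against the 30 mm given for leg and lever together; raising the grip from 20 N to 35 N moved them less than 1 mm.
- **Limits:** The clock read 23.5 s at the last check. Wrist forces stayed under 10 N at every reading.
- **Bystanders:** The button looks undisturbed in the last picture, and so does the part of the jar that was in view. I did not re-check the stylus or barrel, but nothing went near them.
- **Disagreement:** One network report of the mark was wrong in the first wrist picture; I read the clip line from the picture instead, and later reports agreed with it within about 1 mm.

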